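Lay the half cheese down and stand the price stand up

ROBOT

A 7-joint arm with a two-finger parallel gripper is mounted at the origin on the work surface. World frame = base frame: x ahead of the robot, y to its left, z up, the work surface at z = 0. Lengths are in m, angles in rad, forces in N, time in s.
With the tool pointing down it reaches from about 0.35 to 0.9 m from the base axis. Payload 8.1 kg.
Tool frame: the origin (TCP) lies at the very end of the fingers, on their centre line; the grasp point (between the pads) lies 19 mm behind it; z points along the fingers, y is the line along which they close (so a half turn about z gives the same grasp; the last joint's range is limited). The gripper opens to 92 mm and grips with 3 to 60 N. Pads are 19 mm wide; open, the fingers measure 130 mm over their backs; the gripper's body (75 mm by 190 mm) begins 47 mm behind the grasp point.
Start: joints at [-1.434, 0.434, 0.025, 1.573, -0.012, 1.134, -0.075], TCP at [0.148, 0.607, 0.227] pointing down, gripper open.
Joint ranges: [-2.62, 2.62], [-0.44, 2.09], [-1.27, 1.32], [0.08, 2.57], [-1.32, 4.46], [0.12, 2], [-2.74, 2.74]. Speed limits (rad/s): [2.22, 2.22, 3.01, 3.01, 3.14, 3.14, 3.14].

INTERFACE

Orientations are given as a rotation vector (axis times angle).
In Python, from cell import arm gives the robot as it stands.
- The arm moves only by the tool jog_arm, never from a script. Its argument "rows" is a list of rows, each a list of 3 entries, a list of its own where there are three numbers: the shift along the world's x, y, z in cm, then the turn, a rotation vector about the world's x, y, z in degrees, then the opening, from 0 (shut) to 1 (fully open). A call has 1 to 8 rows; each row is the pose to reach, as a shift and turn from the pose commanded when the call began; what a row does not reach only later rows make up. A row lasts 1/8 s, in which the tool goes at most 62.5 mm and 10.7 degrees, less where a joint would pass 70% of its speed; a pose out of reach is approached as far as the arm can. A call with a gripper value outside its range is refused whole. The fingers move at their own pace and stop on an object; "newtons" is the grip in N (left out, the last holds). Time passes only in rows, so rows that repeat a pose let the fingers close. It gives the time, the measured TCP pose, the force, the opening and the grip force at its end, in the units of the state.
- arm.observe(): the state, without advancing time (a new reading comes with each control period).
- arm.get_image(name): name is "scene" or "top"; returns a dict with "img" (480x640x3 uint8, red, green, blue), "depth" (480x640 float32, m along the optical axis (not along the pixel's ray), 0 where there is no reading), "fx", "fy", "cx", "cy" (pixels), "dist_coeffs" ([k1, k2, p1, p2, k3] as OpenCV has them; the pictures are not rectified), "rvec" (rotation vector, rad) and "tvec" (3), from world to camera coordinates, as OpenCV has them. Camera axes: x right, y down, z forward; pixel columns grow to the right and rows downward; lengths in m; the calibration is good to about 2 mm. A picture is of the moment at which its call begins.
- arm.sign_off(): hands the job in; it is judged then, once.
The state is a dict: "clock": time; "joints": joint angles; "dq": joint speeds; "joint_efforts": joint torques, N m; "position": TCP position; "ee_rot": TCP orientation; "force": force on the tool from outside, world axes, zero at the start; "ft_torque": the same for the moment, N m; "width": opening from 0.0 (shut) to 1.0 (fully open); "gripper_force": force on a finger pad.
Only numpy, scipy, OpenCV 4.12 (cv2) and the standard library are available. Lean on these libraries where they do the work, as an engineer would, in place of code of your own. Each camera call takes 0.05 s, during which the arm holds its last target. There are 200 camera calls.

TASK

Set out the cheese by pushing only, lifting and carrying nothing: tip the red half wheel over, so that it lies flat on the wooden board where it stood, with its paper label facing up. Also push the fallen black price stand back up onto its foot where it fell. Leave the yellow half wheel standing and everything else where it is.

Things in the scene. Friction and masses are not known exactly. Their poses are not given: they have to be found in the camera images.
- board: Fixed wooden serving board, 220 (x) x 340 (y) x 16 mm thick; origin at the centre of its underside on the work surface. Both half wheels stand on it, on its far half.
- red_half: Half of a small red-waxed cheese wheel (radius 60 mm, 40 mm thick, 0.25 kg), standing on its cut face (40 x 120 mm) as an arch 60 mm tall. Origin at the cut face's centre. At the start z is up, y along the length, x across the thickness: +x comes out of the flat side with the half-round paper label, turned away from the robot (give or take 30 degrees). Lying with the label up, x points up.
- red_center (a point): Point in the middle of the red half wheel: 30 mm from the cut face, mid-thickness.
- red_label (a point): Point on the red half wheel's labelled flat side (x = 20 mm in its frame), 25 mm above the cut face. Pushed high on this side, the wheel tips over its opposite lower edge; past about 40 degrees it falls by itself and lies 40 mm thick.
- price_stand: L-shaped price stand, 0.24 kg, lying on its back: black panel flat, 90 wide x 6 mm thick; heavier wooden foot 90 wide x 14 mm thick pointing up. Origin: centre of its underside as it lies. At the start z is up, +x from panel top to foot, away from the robot (give or take 42 degrees); panel from x = -47 to 33 mm, foot from x = 33 to 47, z = 0 to 60 mm. Stood up, its x axis points straight down.
- stand_heel (a point): Middle of the outer corner edge between panel back and underside of the foot (x = 47, z = 0 mm in the stand's frame): the edge over which it turns.
- stand_foot_end (a point): Middle of the free end of the foot, 60 mm above the work surface at the start (x = 40, z = 60 mm in the stand's frame). Pushed here towards the stand's +x, the stand turns over its heel; past about 40 degrees it falls onto its foot by itself.
- stand_top (a point): Middle of the panel's top edge (x = -47, z = 3 mm in the stand's frame); 94 mm above the work surface when the stand is up.
- yellow_half: Half wheel like the red one in size, with a yellow rind and a paper label; stands on the same board and must stay standing. Origin at the centre of its cut face.
- bowl: Bystander: blue ceramic bowl, 90 mm across, 50 mm tall; origin at the centre of its underside.
- jar: Bystander: amber jar with a brass lid, 62 mm across, 85 mm tall; origin at the centre of its underside.
- mill: Bystander: dark wooden pepper mill, 54 mm across, 142 mm tall; origin at the centre of its underside.
- knife: Bystander: cheese knife with a dark wooden handle, 235 mm long and 18 mm high, lying across in front of the robot; origin near its middle, x along its length.
- cup: Bystander: white cup, 72 mm across, 75 mm tall; origin at the centre of its underside.
- mini_wheel: Bystander: small whole yellow cheese wheel lying flat, 96 mm across, 38 mm tall; origin at the centre of its underside.
Not all that is in view belongs to the job. Of the things that look like the red_half, the middle-sized one is meant. What is shaped like the price_stand but green is not meant.

How it is judged:
At the end, for the whole second after the job is handed in: The red half wheel lies at rest flat on the board (within 7 degrees), label up, its centre within the board's outline; the price stand stands at rest on its foot (within 7 degrees of upright) with its heel within 80 mm of where it was; the yellow half wheel still stands (angle between red_half's own x axis and vertical below 0.12 rad and height (world z) of red_label between 0.05 and 0.062 m and x of red_center in the frame of board between -0.11 and 0.11 m and y of red_center in the frame of board between -0.17 and 0.17 m and linear speed of each of red_half, price_stand below 0.02 m/s and angular speed of each of red_half, price_stand below 0.1 rad/s and angle between price_stand's own x axis and vertical above 3.02 rad and height (world z) of stand_top between 0.088 and 0.1 m and distance of stand_heel from where it was at the start of the episode below 0.08 m and angle between yellow_half's own z axis and vertical below 0.1 rad); the robot touches nothing.
It fails at once if the red half wheel is lifted (its centre rises more than about 24 mm above where it stood) (height (world z) of red_center above 0.07 m).
It fails at once if the red half wheel is carried or shoved away (its centre moves more than 120 mm) (distance of red_center from where it was at the start of the episode above 0.12 m).
It fails at once if the price stand is lifted (its heel edge rises more than 20 mm) (height (world z) of stand_heel above 0.02 m).
It fails at once if the price stand is carried or shoved away (its heel moves more than 100 mm) (distance of stand_heel from where it was at the start of the episode above 0.1 m).
It fails at once if another thing is moved more than 25 mm or the yellow half wheel is tipped (distance of any of yellow_half, bowl, jar, mill, knife, cup, mini_wheel from where it was at the start of the episode above 0.025 m or angle between yellow_half's own z axis and vertical above 0.3 rad).
It also fails if it takes over 45 s, if anything falls off the work surface, if the arm or the gripper's body presses on something with over 40 N, if the wrist force passes 120 N, or if a joint passes its speed limit or range.

## Working session

There is one attempt and no reset: what is moved stays moved. The work goes in short steps, Python scripts to look and compute and a tool call to move; the robot and the scene stay as the last step left them, time stands still between calls to the robot, and variables do not carry over. Pictures are saved under pics/ and viewed, at most 10 in all, crops included, and the job is handed in when it is done.

Besides the shell and the picture viewer there is one more tool, called after "Request:" as a command line: name --argument value ..., lists and objects as JSON in quotes. jog_arm: Moves the arm, as the interface text tells. Its arguments: {"type":"object","properties":{"rows":{"type":"array","items":{"type":"array"}},"newtons":{"type":"number"}},"required":["rows"]}

```bash
mkdir -p pics; ls; cat > h.py <<'E'
import numpy as np, cv2, pickle
from cell import arm
def grab(name):
    d=arm.get_image(name); pickle.dump(d,open(name+'.pkl','wb'))
    return d
def load(name): return pickle.load(open(name+'.pkl','rb'))
def cloud(d):
    K=np.array([[d['fx'],0,d['cx']],[0,d['fy'],d['cy']],[0,0,1.]])
    h,w=d['depth'].shape
    v,u=np.mgrid[:h,:w]
    p=cv2.undistortPoints(np.stack([u,v],-1).reshape(-1,1,2).astype(np.float64),K,np.array(d['dist_coeffs'],float)).reshape(h,w,2)
    z=d['depth'][...,None].astype(float)
    c=np.concatenate([p*z,z],-1)
    R=cv2.Rodrigues(np.array(d['rvec'],float))[0]
    W=(c-np.array(d['tvec']).reshape(3))@R
    W[d['depth']==0]=np.nan
    return W
E
python3 - <<'E'
from h import *
for n in('scene','top'):
    d=grab(n); cv2.imwrite(f'pics/{n}0.png',d['img'][...,::-1])
    R=cv2.Rodrigues(np.array(d['rvec'],float))[0]; print(n,-R.T@np.array(d['tvec']).ravel(),d['fx'],d['dist_coeffs'])
print(arm.observe())
E
```

```text
pics
scene [0.91050216 0.37135475 0.89817757] 460.5095599730262 [-0.09306657  0.          0.          0.          0.        ]
top [0.33292829 0.04101919 1.39174037] 598.9609667191644 [-0.0190756  0.         0.         0.         0.       ]
{'clock': 0.1, 'joints': array([-1.43360268,  0.43516929,  0.0249541 ,  1.57399536, -0.01161001,
        1.13402487, -0.07512903]), 'dq': array([ 0.0010584 , -0.00095287,  0.00019444, -0.00046459,  0.00136297,
       -0.00057645,  0.00138037]), 'joint_efforts': array([ 3.28752976e-03, -6.69126463e+01,  9.88246724e-01, -3.15145254e+01,
       -6.04552729e-02,  3.73573322e-02,  5.81107020e-05]), 'position': array([0.14836602, 0.60665569, 0.22601746]), 'ee_rot': array([-3.75890394e-01, -3.11896366e+00,  2.27876148e-03]), 'force': array([-0.67739768, -0.1266994 , -0.83927301]), 'ft_torque': array([-0.01233084,  0.03440559,  0.04392437]), 'gripper_force': 0.0, 'width': 1.0009178762081834}
```

View pics/scene0.png

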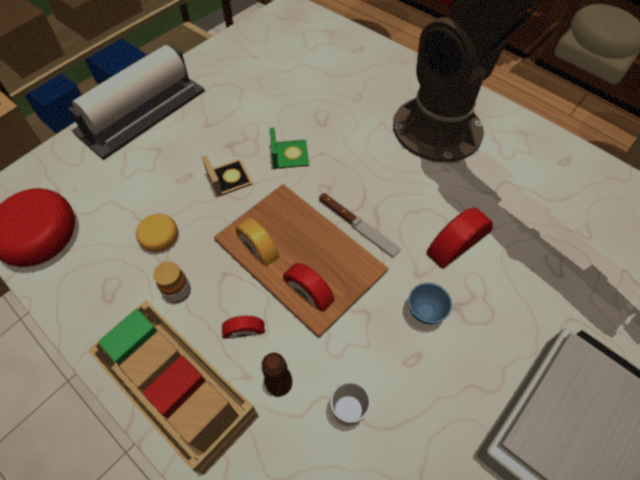

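View pics/top0.png

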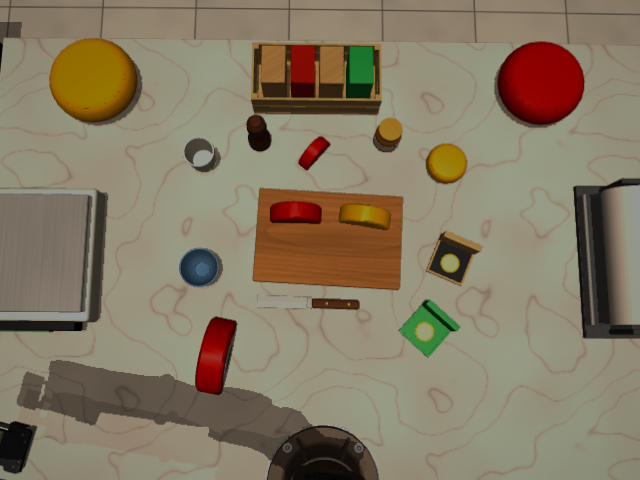

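Both views agree. Red half wheels in the top view are at (296,212) on the board (middle-sized), (314,152) small and (216,355) large. The one on the board fits. L-stands are at (452,258), black panel with a wooden foot, which is meant, and (428,328), green, which is not. The yellow half is at (365,216), and the label of the red one faces the scene camera (+x). I'll measure these and confirm with a crop.

```bash
python3 - <<'E'
from h import *
d=load('top');W=cloud(d)
s=load('scene');S=cloud(s)
cv2.imwrite('pics/crop1.png',cv2.resize(d['img'][170:370,240:490,::-1],None,fx=3,fy=3,interpolation=cv2.INTER_CUBIC)[:600,:750])
for n,D,Wc,box in (('top',d,W,None),('scene',s,S,None)):
    hsv=cv2.cvtColor(D['img'],cv2.COLOR_RGB2HSV)
    ok=~np.isnan(Wc[...,2])
    near=lambda lo,hi:(ok&np.all(Wc>lo,axis=-1)&np.all(Wc<hi,axis=-1))
    for name,lo,hi,hr in (('board',[.3,-.2,.010],[.65,.3,.022],(0,180)),('red',[.4,.0,.02],[.62,.25,.1],(0,5)),('yel',[.4,-.2,.025],[.62,.05,.1],(0,180)),('stand',[.3,-.38,.009],[.55,-.17,.09],(0,180)),('footend',[.3,-.38,.052],[.55,-.17,.075],(0,180)),('knife',[.25,-.15,.005],[.4,.25,.03],(0,180))):
        m=near(lo,hi)&(hsv[...,0]>=hr[0])&(hsv[...,0]<=hr[1])
        P=Wc[m]
        if len(P)<5: print(n,name,len(P));continue
        r=cv2.minAreaRect((P[:,:2]*1000).astype(np.float32))
        print(n,name,len(P),P.min(0).round(3),P.max(0).round(3),np.round(r[0]),np.round(r[1]),round(r[2],1))
E
```

```text
top board 11683 [ 0.3  -0.2   0.01] [0.65  0.3   0.022] [477.  51.] [349. 498.] 0.9
top red 930 [0.583 0.008 0.02 ] [0.62  0.124 0.082] [602.  66.] [116.  37.] 90.0
top yel 1347 [ 0.446 -0.177  0.025] [0.62  0.049 0.082] [534. -62.] [226. 171.] 88.5
top stand 1584 [ 0.3   -0.37   0.009] [ 0.55  -0.17   0.068] [ 425. -270.] [250. 200.] 0.0
top footend 510 [ 0.338 -0.358  0.052] [ 0.55  -0.228  0.068] [ 448. -287.] [ 90. 205.] 72.5
top knife 1207 [ 0.25  -0.15   0.005] [0.4  0.25 0.03] [325.  50.] [400. 150.] 89.8
scene board 11169 [ 0.3   -0.189  0.01 ] [0.65  0.3   0.022] [481.  55.] [344. 491.] 2.4
scene red 788 [0.583 0.015 0.025] [0.62  0.127 0.079] [602.  71.] [113.  37.] 89.7
scene yel 1169 [ 0.573 -0.148  0.025] [0.62 0.05 0.08] [599. -49.] [197.  44.] 86.4
scene stand 642 [ 0.306 -0.355  0.009] [ 0.55  -0.17   0.065] [ 428. -263.] [185. 244.] 90.0
scene footend 301 [ 0.338 -0.355  0.052] [ 0.55  -0.224  0.065] [ 447. -285.] [ 89. 206.] 72.4
scene knife 663 [ 0.259 -0.148  0.005] [0.4  0.25 0.03] [330.  51.] [398. 141.] 90.0
```

View pics/crop1.png

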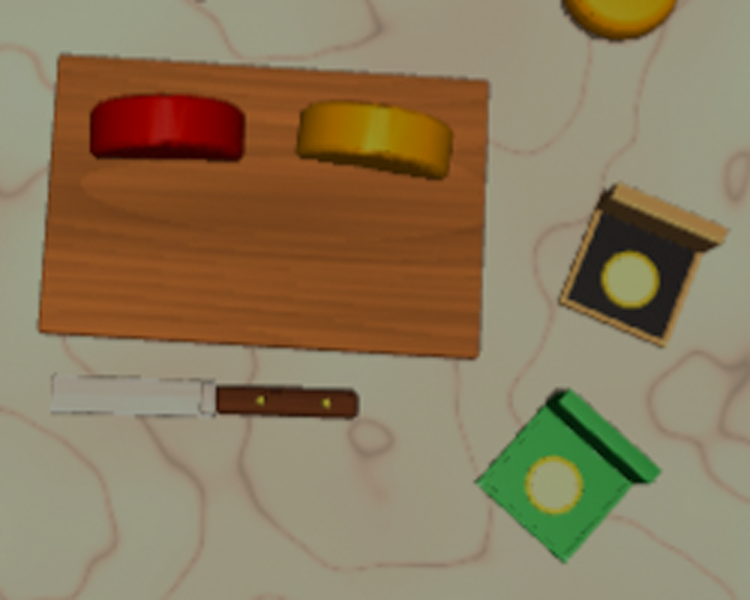

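The crop confirms the middle-sized red half on the board, roughly square to it, and the black stand at crop (640,260) with its foot toward the top right. Next I'll measure with tighter masks.

```bash
python3 - <<'E'
from h import *
d=load('top');W=cloud(d);hsv=cv2.cvtColor(d['img'],cv2.COLOR_RGB2HSV).astype(int)
def rep(name,u0,u1,v0,v1,zlo,zhi,cond=None):
    P=W[v0:v1,u0:u1].reshape(-1,3);H=hsv[v0:v1,u0:u1].reshape(-1,3)
    m=(P[:,2]>zlo)&(P[:,2]<zhi)
    if cond: m&=cond(H)
    P=P[m];r=cv2.minAreaRect((P[:,:2]*1000).astype(np.float32))
    print(name,len(P),'zmax/med',P[:,2].max().round(3),np.median(P[:,2]).round(3),'c',np.round(r[0]),'box',np.round(cv2.boxPoints(r)).tolist(),np.round(P.mean(0),3))
rep('board',240,420,180,300,.01,.022,lambda H:H[:,1]>80)
rep('red',260,330,195,230,.025,.1)
rep('redtop',260,330,195,230,.070,.1)
rep('yel',333,400,195,235,.025,.1)
rep('footend',425,490,225,290,.054,.08)
rep('panel',425,490,225,290,.003,.012)
rep('green',395,465,295,360,.045,.08)
rep('bowl',175,225,240,295,.03,.07); rep('jar',370,410,110,155,.07,.1); rep('miniw',420,475,138,188,.025,.06)
rep('small red',295,335,132,172,.015,.06); rep('mill',240,275,110,155,.03,.16); rep('knife',250,365,290,315,.005,.03,)
import scipy.spatial.transform as t
o=arm.observe();print(t.Rotation.from_rotvec(o['ee_rot']).as_matrix().round(3))
E
```

```text
board 11030 zmax/med 0.022 0.016 c [533. -12.] box [[396.0, -175.0], [651.0, -188.0], [669.0, 151.0], [414.0, 165.0]] [ 0.537 -0.012  0.016]
red 1010 zmax/med 0.082 0.066 c [604.  55.] box [[582.0, -13.0], [625.0, -14.0], [626.0, 124.0], [584.0, 124.0]] [0.601 0.064 0.062]
redtop 384 zmax/med 0.082 0.075 c [604.  65.] box [[584.0, 96.0], [585.0, 33.0], [624.0, 34.0], [623.0, 97.0]] [0.603 0.065 0.075]
yel 1017 zmax/med 0.082 0.066 c [ 614. -108.] box [[566.0, -169.0], [641.0, -181.0], [662.0, -46.0], [586.0, -34.0]] [ 0.595 -0.094  0.061]
footend 262 zmax/med 0.068 0.06 c [ 539. -315.] box [[513.0, -353.0], [528.0, -360.0], [564.0, -277.0], [549.0, -270.0]] [ 0.538 -0.315  0.06 ]
panel 1611 zmax/med 0.012 0.006 c [ 508. -315.] box [[432.0, -238.0], [433.0, -391.0], [585.0, -391.0], [584.0, -238.0]] [ 0.5   -0.304  0.006]
green 303 zmax/med 0.066 0.06 c [ 372. -265.] box [[336.0, -293.0], [348.0, -304.0], [408.0, -237.0], [396.0, -226.0]] [ 0.371 -0.264  0.059]
bowl 472 zmax/med 0.058 0.046 c [475. 280.] box [[431.0, 323.0], [434.0, 235.0], [520.0, 237.0], [517.0, 326.0]] [0.479 0.287 0.044]
jar 469 zmax/med 0.094 0.085 c [ 792. -151.] box [[755.0, -141.0], [783.0, -188.0], [829.0, -160.0], [801.0, -114.0]] [ 0.79  -0.15   0.085]
miniw 1202 zmax/med 0.047 0.037 c [ 730. -291.] box [[665.0, -281.0], [717.0, -356.0], [795.0, -301.0], [742.0, -227.0]] [ 0.728 -0.291  0.037]
small red 470 zmax/med 0.051 0.038 c [756.  23.] box [[714.0, 39.0], [778.0, -17.0], [799.0, 7.0], [735.0, 62.0]] [0.752 0.024 0.036]
mill 617 zmax/med 0.147 0.115 c [784. 152.] box [[757.0, 130.0], [804.0, 124.0], [811.0, 174.0], [764.0, 181.0]] [0.777 0.15  0.099]
knife 1212 zmax/med 0.028 0.013 c [401.  37.] box [[372.0, 167.0], [374.0, -93.0], [429.0, -93.0], [428.0, 167.0]] [0.4   0.041 0.014]
[[-0.971  0.238 -0.   ]
 [ 0.238  0.971 -0.001]
 [-0.    -0.001 -1.   ]]
```

Request:
jog_arm --rows '[[[5, -5, 0], [0, 0, 3], 0], [[10, -10.5, 0], [0, 0, 6], 0], [[15, -16, 0], [0, 0, 9], 0], [[20, -21, 0], [0, 0, 12], 0], [[25, -26.5, 0], [0, 0, 15], 0], [[29, -31, 0], [0, 0, 15], 0], [[33, -35, 0], [0, 0, 15], 0], [[36, -38, 0], [0, 0, 15], 0]]'

```text
clock: 1.1
position: [0.493, 0.2423, 0.2267]
ee_rot: [0.035, -3.141, -0.0]
force: [1.0, 1.0, 0.3]
width: 0.176
gripper_force: 0.0
```

Request:
jog_arm --rows '[[[4, -4, 0], [0, 0, 0], 0], [[8, -8, 0], [0, 0, 0], 0], [[11.5, -12, 0], [0, 0, 0], 0], [[14, -15, 0], [0, 0, 0], 0], [[15.2, -16.2, 0], [0, 0, 0], 0], [[15.2, -16.2, 0], [0, 0, 0], 0]]'

```text
clock: 1.85
position: [0.644, 0.0817, 0.2262]
ee_rot: [0.033, -3.141, -0.0]
force: [0.1, 1.0, -0.3]
width: 0.005
gripper_force: 0.0
```

Request:
jog_arm --rows '[[[0, 0, 0], [0, 0, 0], 0], [[0, 0, 0], [0, 0, 0], 0], [[0, 0, -4], [0, 0, 0], 0], [[0, 0, -8], [0, 0, 0], 0], [[0, 0, -12], [0, 0, 0], 0], [[0, 0, -12], [0, 0, 0], 0], [[0, 0, -12], [0, 0, 0], 0]]'

```text
clock: 2.72
position: [0.6447, 0.0826, 0.1084]
ee_rot: [-0.035, 3.14, 0.001]
force: [1.0, -0.1, 0.2]
width: 0.004
gripper_force: 0.0
```

```bash
python3 - <<'E'
from h import *
print(arm.observe()['position'])
d=grab('scene'); cv2.imwrite('pics/s1.png',cv2.resize(d['img'][180:400,200:460,::-1],None,fx=2.7,fy=2.7))
E
```

```text
[0.64474275 0.08259328 0.10838072]
```

View pics/s1.png

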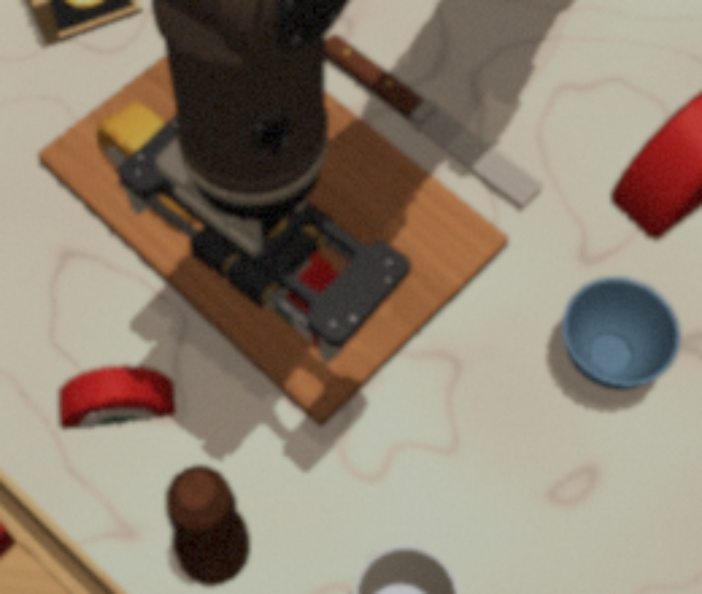

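The gripper hangs above the label side of the red wheel, crop (290,290), and everything else is untouched. It stopped 1.5 cm short, so I'll correct that and go down.

Request:
jog_arm --rows '[[[0.7, -0.9, 0], [0, 0, 0], 0], [[1.3, -1.8, 0], [0, 0, 0], 0], [[1.3, -1.8, -2], [0, 0, 0], 0], [[1.3, -1.8, -4.2], [0, 0, 0], 0], [[1.3, -1.8, -4.2], [0, 0, 0], 0]]'

```text
clock: 3.4
position: [0.6563, 0.0628, 0.0635]
ee_rot: [0.033, -3.139, 0.001]
force: [-0.5, 0.0, 0.5]
width: 0.004
gripper_force: 0.0
```

Request:
jog_arm --rows '[[[-0.8, 0, 0], [0, 0, 0], 0], [[-1.6, 0, 0], [0, 0, 0], 0], [[-2.4, 0, 0], [0, 0, 0], 0], [[-3.2, 0, 0], [0, 0, 0], 0], [[-3.2, 0, 0], [0, 0, 0], 0]]'

```text
clock: 4.03
position: [0.6248, 0.0641, 0.0653]
ee_rot: [-0.035, 3.141, 0.0]
force: [2.1, -0.4, 0.2]
width: 0.001
gripper_force: 0.6
```

Request:
jog_arm --rows '[[[-0.5, 0, 0], [0, 0, 0], 0], [[-1.0, 0, 0], [0, 0, 0], 0], [[-1.3, 0, 0], [0, 0, 0], 0], [[-1.3, 0, 0], [0, 0, 0], 0]]'

```text
clock: 4.53
position: [0.6114, 0.0639, 0.0646]
ee_rot: [0.035, -3.14, 0.0]
force: [0.6, 0.2, 1.8]
width: 0.006
gripper_force: 0.7
```

```bash
python3 - <<'E'
from h import *
d=grab('scene'); cv2.imwrite('pics/s2.png',cv2.resize(d['img'][230:340,210:370,::-1],None,fx=4.5,fy=4.5))
E
```

```text
(no output)
```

View pics/s2.png

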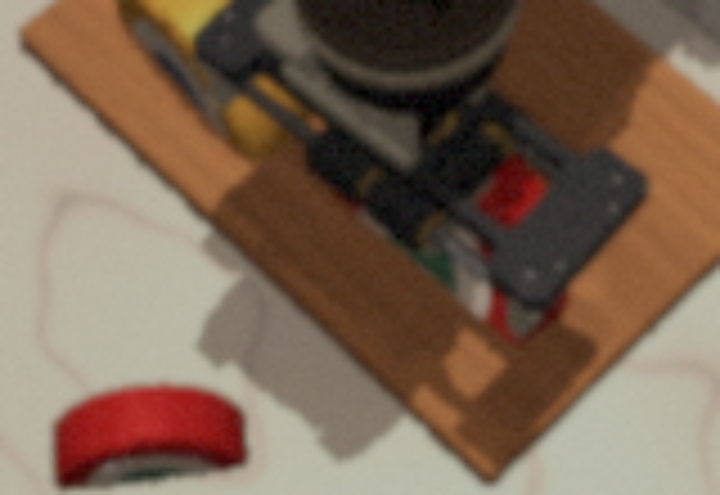

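The label face now leans back under the fingers, crop (460,270), and the yellow half is unmoved. I'll keep pushing.

Request:
jog_arm --rows '[[[-0.6, 0, 0], [0, 0, 0], 0], [[-1.2, 0, 0], [0, 0, 0], 0], [[-1.8, 0, 0], [0, 0, 0], 0], [[-1.8, 0, 0], [0, 0, 0], 0], [[-1.8, 0, 0], [0, 0, 0], 0]]'

```text
clock: 5.2
position: [0.594, 0.064, 0.0647]
ee_rot: [0.034, -3.141, -0.0]
force: [0.3, 0.0, -0.7]
width: 0.002
gripper_force: 0.0
```

```bash
python3 - <<'E'
from h import *
d=grab('scene'); cv2.imwrite('pics/s3.png',cv2.resize(d['img'][230:340,210:370,::-1],None,fx=4.5,fy=4.5))
E
```

```text
(no output)
```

View pics/s3.png

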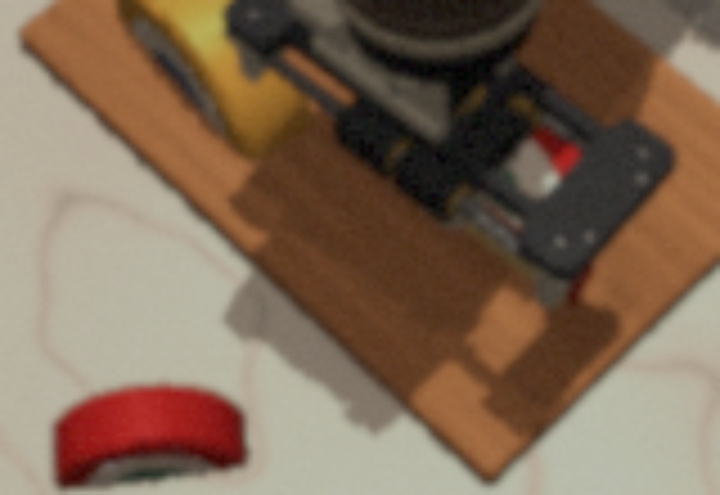

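The red half has tipped over, and I'll check that later. Now I'll lift and move over the price stand.

Request:
jog_arm --rows '[[[0, 0, 4], [0, 0, 0], 0], [[0, 0, 8], [0, 0, 0], 0], [[0, 0, 12], [0, 0, 0], 0], [[-1, -4, 13], [0, 0, -4], 0], [[-2, -8, 13], [0, 0, -8], 0], [[-3, -12, 13], [0, 0, -12], 0], [[-4, -16, 13], [0, 0, -16], 0], [[-5, -20, 13], [0, 0, -20], 0]]'

```text
clock: 6.25
position: [0.5438, -0.1374, 0.1949]
ee_rot: [0.515, 3.099, 0.0]
force: [0.5, -0.3, -0.5]
width: 0.003
gripper_force: 0.0
```

Request:
jog_arm --rows '[[[-1, -4, 0], [0, 0, -4.5], 0], [[-2, -8, 0], [0, 0, -4.5], 0], [[-3, -12, 0], [0, 0, -4.5], 0], [[-3.5, -15, 0], [0, 0, -4.5], 0], [[-3.5, -16.6, 0], [0, 0, -4.5], 0], [[-3.5, -16.6, 0], [0, 0, -4.5], 0], [[-3.5, -16.6, 0], [0, 0, -4.5], 0], [[-3.5, -16.6, 0], [0, 0, -4.5], 0]]'

```text
clock: 7.25
position: [0.5096, -0.3005, 0.1947]
ee_rot: [-0.63, -3.078, -0.001]
force: [-0.7, -0.5, -0.1]
width: 0.004
gripper_force: 0.0
```

```bash
python3 - <<'E'
from h import *
from scipy.spatial.transform import Rotation as T
o=arm.observe();print(o['position'],T.from_rotvec(o['ee_rot']).as_matrix().round(3)[:,1])
d=grab('top'); cv2.imwrite('pics/t4.png',cv2.resize(d['img'][170:350,240:500,::-1],None,fx=3,fy=3))
W=cloud(d)
P=W[185:245,258:330].reshape(-1,3);m=(P[:,2]>.045)&(P[:,2]<.09);P=P[m];print(np.percentile(P,[2,50,98],axis=0).round(3))
E
```

```text
[ 0.5095988  -0.30050221  0.19465127] [0.393 0.92  0.001]
[[0.529 0.011 0.05 ]
 [0.558 0.065 0.056]
 [0.582 0.119 0.062]]
```

View pics/t4.png

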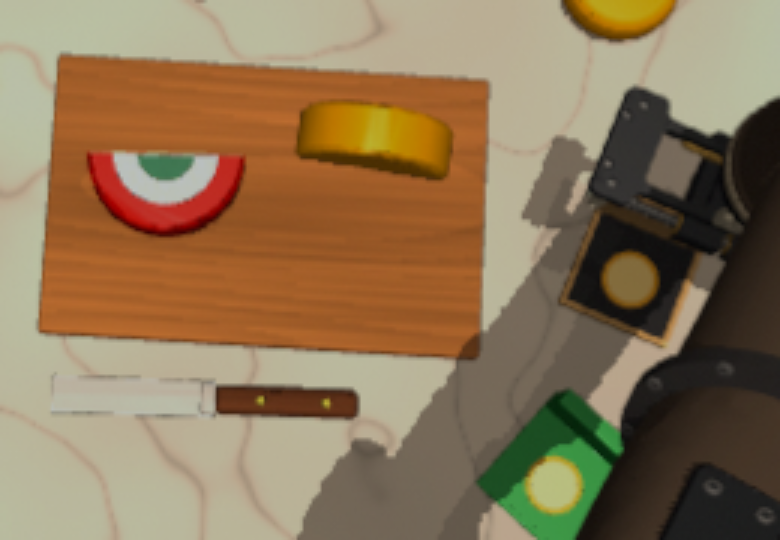

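The red half lies flat with its label up at crop (165,190), top at z≈0.056, as it must be. The gripper is over the stand panel, just behind the foot. Going down and pushing along (0.92,-0.40).

Request:
jog_arm --rows '[[[0, 0, -4], [0, 0, 0], 0], [[0, 0, -8], [0, 0, 0], 0], [[0, 0, -11], [0, 0, 0], 0], [[0, 0, -13], [0, 0, 0], 0], [[0, 0, -14.8], [0, 0, 0], 0], [[0, 0, -14.8], [0, 0, 0], 0]]'

```text
clock: 8.05
position: [0.5085, -0.3013, 0.0457]
ee_rot: [-0.632, -3.075, -0.001]
force: [-0.3, -0.2, 0.9]
width: 0.005
gripper_force: 0.0
```

Request:
jog_arm --rows '[[[0.7, -0.3, 0], [0, 0, 0], 0], [[1.4, -0.6, 0], [0, 0, 0], 0], [[2.0, -0.8, 0], [0, 0, 0], 0], [[2.5, -1.0, 0], [0, 0, 0], 0], [[3.0, -1.3, 0], [0, 0, 0], 0], [[3.0, -1.3, 0], [0, 0, 0], 0]]'

```text
clock: 8.8
position: [0.5394, -0.3153, 0.0467]
ee_rot: [0.633, 3.077, -0.0]
force: [-0.9, 0.2, 0.7]
width: 0.004
gripper_force: 0.2
```

```bash
python3 - <<'E'
from h import *
a=grab('scene')['img'][110:220,170:290,::-1]; b=grab('top')['img'][200:310,400:520,::-1]
cv2.imwrite('pics/t5.png',cv2.resize(np.hstack([a,b]),None,fx=3.3,fy=3.3))
E
```

```text
(no output)
```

View pics/t5.png

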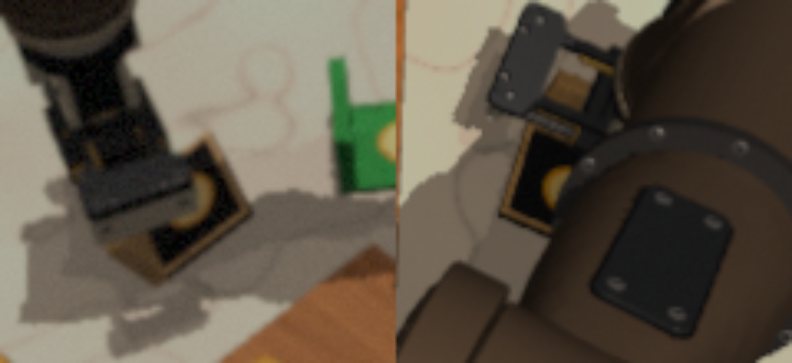

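The stand is turning over its heel, with the panel lifting at left (210,190). I'll push about 3 cm more.

Request:
jog_arm --rows '[[[0.6, -0.3, 0], [0, 0, 0], 0], [[1.2, -0.5, 0], [0, 0, 0], 0], [[1.8, -0.8, 0], [0, 0, 0], 0], [[2.4, -1.0, 0], [0, 0, 0], 0], [[3.0, -1.3, 0], [0, 0, 0], 0], [[3.0, -1.3, 0], [0, 0, 0], 0], [[3.0, -1.3, 0], [0, 0, 0], 0]]'

```text
clock: 9.78
position: [0.5688, -0.328, 0.0466]
ee_rot: [-0.633, -3.077, -0.0]
force: [0.5, 0.4, 1.1]
width: 0.008
gripper_force: 0.0
```

```bash
python3 - <<'E'
from h import *
a=grab('scene')['img'][110:220,170:290,::-1]; b=grab('top')['img'][200:310,400:520,::-1]
cv2.imwrite('pics/t6.png',cv2.resize(np.hstack([a,b]),None,fx=3.3,fy=3.3))
E
```

```text
(no output)
```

View pics/t6.png

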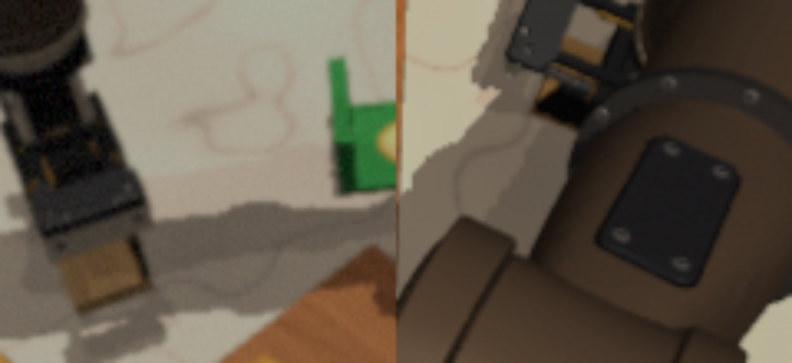

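```bash
python3 - <<'E'
from h import *
d=load('scene');W=cloud(d)
print('quad',W[np.ix_([188,192,196,200],[192,200,208,213])].round(3).tolist())
t=load('top');T=cloud(t);print('top',T[np.ix_([224,228,232,236],[442,448,454])].round(3).tolist())
E
```

```text
quad [[[0.588, -0.332, 0.015], [0.576, -0.315, 0.017], [0.562, -0.302, 0.015], [0.562, -0.276, 0.036]], [[0.597, -0.321, 0.017], [0.583, -0.307, 0.015], [0.57, -0.292, 0.014], [0.566, -0.275, 0.025]], [[0.603, -0.314, 0.013], [0.591, -0.298, 0.015], [0.578, -0.283, 0.014], [0.567, -0.279, 0.008]], [[0.612, -0.303, 0.015], [0.598, -0.291, 0.011], [0.582, -0.282, 0.003], [0.573, -0.274, 0.001]]]
top [[[0.587, -0.283, -0.002], [0.585, -0.294, 0.013], [0.563, -0.277, 0.133]], [[0.576, -0.281, 0.004], [0.563, -0.277, 0.078], [0.56, -0.286, 0.098]], [[0.564, -0.277, 0.021], [0.56, -0.285, 0.044], [0.556, -0.293, 0.069]], [[0.558, -0.281, 0.002], [0.556, -0.293, 0.012], [0.553, -0.302, 0.03]]]
```

The foot's upper face is flat at z≈0.014, so the stand is up. I'll withdraw straight up and then to the side.

Request:
jog_arm --rows '[[[0.2, -0.1, 0.5], [0, 0, 0], 0], [[0.2, -0.1, 3], [0, 0, 0], 0], [[0.2, -0.1, 7], [0, 0, 0], 0], [[0.2, -0.1, 11], [0, 0, 0], 0], [[0.2, -0.1, 15], [0, 0, 0], 0], [[0, 4, 17], [0, 0, 0], 0], [[0, 8, 17], [0, 0, 0], 0], [[0, 12, 17], [0, 0, 0], 0]]'

```text
clock: 10.88
position: [0.5691, -0.2069, 0.2176]
ee_rot: [0.633, 3.076, 0.0]
force: [0.3, 0.2, -1.0]
width: 0.005
gripper_force: 0.0
```

Request:
jog_arm --rows '[[[0, 4, 0], [0, 0, 0], 0], [[0, 8, 0], [0, 0, 0], 0], [[0, 12, 0], [0, 0, 0], 0], [[0, 16, 0], [0, 0, 0], 0], [[0, 16, 0], [0, 0, 0], 0], [[0, 16, 0], [0, 0, 0], 0]]'

```text
clock: 11.62
position: [0.569, -0.0486, 0.2171]
ee_rot: [0.633, 3.077, -0.001]
force: [0.1, -0.6, 0.8]
width: 0.004
gripper_force: 0.0
```

```bash
python3 - <<'E'
from h import *
d=grab('top');W=cloud(d);cv2.imwrite('pics/t7.png',d['img'][...,::-1])
P=W[200:290,420:500].reshape(-1,3)
for lo,hi in((.085,.11),(.01,.02)):
    Q=P[(P[:,2]>lo)&(P[:,2]<hi)]; r=cv2.minAreaRect((Q[:,:2]*1000).astype(np.float32)); print(len(Q),r,Q[:,2].max(),np.median(Q[:,2]))
print(arm.observe()['force'])
E
```

```text
167 ((548.8988037109375, -319.736328125), (90.69894409179688, 8.850241661071777), 66.62345886230469) 0.10255505768408392 0.09341587036260929
537 ((572.4356689453125, -331.75689697265625), (197.58753967285156, 99.04749298095703), 32.841243743896484) 0.019966686928064716 0.014353459859166287
[-0.60275288 -0.63042775  0.39435637]
```

View pics/t7.png

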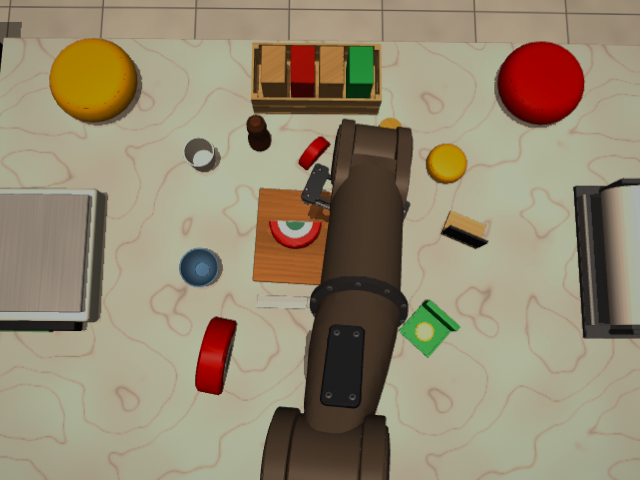

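The stand is upright at (465,230), with its top at z≈0.093 and its heel within about 5 mm of the start. The red half lies label up at (295,232). The arm hovers clear above the yellow half with no contact, so I'll hand in.

```bash
python3 -c "
from cell import arm
print(arm.sign_off())"
```

```text
the job is handed in; nothing more can be done
None
```

I tipped the red half wheel flat on the board with its label up and pushed the price stand back up within about 5 mm of where it fell; I saw nothing else move, though the arm hid the yellow half and jar in the last picture, and the job is handed in with no verdict returned.

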